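# Ready the bench oiler for topping up

## Task

Get the green bench oiler ready for topping up: stand the amber oil bottle upright on the small raised yellow perch and let go of it, then unscrew the oiler's red filler cap, whose coarse thread may run either way, so try it both ways. Lift the cap off and finish still holding it in the gripper, at least 6 cm above where it sat, with the bottle still standing on the perch. Leave the green gear and the blue marker where they lie.

Things in the scene. Friction and masses are not known exactly. Their poses are not given: they have to be found in the camera images.
- oil_bottle: amber oil bottle with a green cap (the cap is fixed), loose, 50 to 90 g, standing on the worktop; body 38 mm in diameter up to 76 mm, neck and cap 17 mm in diameter above, 91 mm high in all. Origin at the middle of its underside, z up. Grasp it round the body.
- perch_top (a point): middle of the top face of the perch: a flat yellow disc 48 mm in diameter, without a rim, on a fixed steel post; the top face is 60 mm above the worktop. The bottle is to stand here, its middle within 10 mm of this point.
- oiler: green cylindrical bench oiler, fixed to the worktop; foot 110 mm in diameter, reservoir 80 mm in diameter up to 70 mm above the worktop, filler neck on top in the middle. Origin at the middle of its underside, z up.
- neck_top (a point): middle of the filler neck's top, 104 mm above the worktop, on the vertical thread axis. The hand of the coarse thread differs between starts: turned the wrong way the cap comes hard against a stop after 5 to 15 degrees; the right way it goes round freely and is loose from 60 degrees on (turn 65 to 110 degrees in all; beyond that it catches again).
- cap: red ribbed screw cap on the oiler's neck, loose, about 80 g, 50 mm in diameter, 30 mm high. Origin at the middle of its lower rim (78 mm above the worktop when on; its top is at 108 mm), z up. Grasp it from above across its diameter, about 19 mm above its lower rim. While locked it has 1.5 mm of play and does not lift; it does not rise by itself as it turns: lift it straight up.
- gear_green: small green gear, 36 mm in diameter, 18 mm high, loose bystander. Origin at the middle of its underside.
- marker_blue: white marker pen with a blue cap, 137 mm long, 17 mm thick, lying, loose bystander. Origin at the middle of its underside.

How it is judged:
By the outcome, as a careful person would: the job done as asked, in the order asked, and still so for the second after the job is handed in, while the arm keeps its last pose, push and grip.
It also fails if it takes over 58 s, if anything falls off the work surface, if the arm or the gripper's body presses on something with over 40 N, if the wrist force passes 120 N, or if a joint passes its speed limit or range.

## Robot

A 6-joint arm with a two-finger parallel gripper is mounted at the origin on a cart in front of the work surface, level with it; the furniture and walls round the work are solid. World frame = base frame: x ahead of the robot, y to its left, z up, the work surface at z = 0. Lengths are in m, angles in rad, forces in N, time in s.
With the tool pointing down it reaches from about 0.3 to 0.775 m from the base axis. Payload 14.6 kg.
Tool frame: the origin (TCP) lies at the very end of the fingers, on their centre line; the grasp point (between the pads) lies 19 mm behind it; z points along the fingers, y is the line along which they close (so a half turn about z gives the same grasp; the last joint's range is limited). The gripper opens to 94 mm and grips with 3 to 60 N. Pads are 16 mm wide; open, the fingers measure 119 mm over their backs; the gripper's body (75 mm by 177 mm) begins 78 mm behind the grasp point.
Start: joints at [1.229, 0.3, 1.521, -0, 1.321, -0.067], TCP at [0.149, 0.529, 0.205] pointing down, gripper open.
Joint ranges: [-3.03, 3.03], [-0.79, 2.21], [0.23, 2.52], [-1.04, 4.18], [0, 3.07], [-2.55, 2.55]. Speed limits (rad/s): [2.22, 2.22, 2.57, 3.14, 3.14, 3.14].

## Interface

Orientations are given as [roll, pitch, yaw] about the fixed x, y, z axes, in that order (R = Rz(yaw) Ry(pitch) Rx(roll)).
In Python, from station import ctrl gives the robot as it stands.
- The arm moves only by the shell command python3 -m pendant 'ROWS' [OPENING] [FORCE]. ROWS is JSON, a list of rows, each a list of 2 entries, a list of its own where there are three numbers: the shift along the world's x, y, z in cm, then the turn about the world's z in rad. A call has 1 to 20 rows; each row shifts and turns the commanded pose from where the row before left it; what a row does not reach is not made up. A row lasts 1/12 s, in which the tool goes at most 41.7 mm and 7.16 degrees, less where a joint would pass 70% of its speed; a pose out of reach is approached as far as the arm can. A call is refused whole if a number of a shift passes 4.17 or a number of a turn 0.125, either way. A call with a gripper value outside its range is refused whole. OPENING is the opening, from 0 (shut) to 1 (fully open), set as the call begins (- or left out, the last holds). The fingers move at their own pace and stop on an object; FORCE is the grip in N (left out, the last holds). Time passes only in rows, so rows that do not move let the fingers close. It gives the time, the measured TCP pose, the force, the opening and the grip force at its end, in the units of the state.
- ctrl.get_obs(): the state, without advancing time (a new reading comes with each control period).
- ctrl.camera(name): name is "scene" or "top" or "wrist"; returns a dict with "color" (480x640x3 uint8, red, green, blue), "intrinsics" (3x3 intrinsics, pixels), "camera_from_world" (4x4, takes a point from world to camera coordinates). Camera axes: x right, y down, z forward; pixel columns grow to the right and rows downward; lengths in m; the calibration is good to about 2 mm. A picture is of the moment at which its call begins. There is no depth.
- ctrl.hand_in(): hands the job in; it is judged then, once.
The state is a dict: "time_s": time; "qpos": joint angles; "joint_vel": joint speeds; "tau": joint torques, N m; "ee_pos": TCP position; "eef_rot": TCP orientation; "force": force on the tool from outside, world axes, zero at the start; "moment": the same for the moment, N m; "grip_width": finger opening in m; "grip_force": force on a finger pad.
Only numpy, scipy, OpenCV 4.12 (cv2) and the standard library are available. Lean on these libraries where they do the work, as an engineer would, in place of code of your own. Each camera call takes 0.05 s, during which the arm holds its last target. There are 200 camera calls.

## Working session

There is one attempt and no reset: what is moved stays moved. The work goes in short steps, Python scripts to look and compute and a shell command to move; the robot and the scene stay as the last step left them, time stands still between calls to the robot, and variables do not carry over. Pictures are saved under pics/ and viewed, at most 10 in all, crops included, and the job is handed in when it is done.

```bash
mkdir -p pics
cat > h.py <<'E'
import numpy as np,cv2
from station import ctrl
def snap(cam,name):
    c=ctrl.camera(cam); cv2.imwrite(f'pics/{name}.png',c['color'][:,:,::-1]); np.savez(f'pics/{name}.npz',K=c['intrinsics'],T=c['camera_from_world'])
def px(name,u,v,z):
    d=np.load(f'pics/{name}.npz');K,T=d['K'],d['T'];R=T[:3,:3];o=-R.T@T[:3,3]
    r=R.T@np.linalg.inv(K)@[u,v,1];return (o+r*(z-o[2])/r[2]).round(4)
def proj(name,p):
    d=np.load(f'pics/{name}.npz');q=d['T'][:3]@np.r_[p,1];q=d['K']@q;return (q[:2]/q[2]).round(1)
E
python3 - <<'E'
from h import *
snap('top','top0');snap('scene','scene0')
o=ctrl.get_obs();print({k:np.round(o[k],3) for k in ('time_s','ee_pos','eef_rot','force','grip_width')})
for n in('top0','scene0'):
    d=np.load(f'pics/{n}.npz');print((-d['T'][:3,:3].T@d['T'][:3,3]).round(3))
E
```

```text
{'time_s': np.float64(0.1), 'ee_pos': array([0.149, 0.529, 0.205]), 'eef_rot': array([-3.141, -0.   ,  2.867]), 'force': array([ 0.531, -0.559,  0.063]), 'grip_width': np.float64(0.094)}
[ 0.436 -0.003  0.978]
[ 0.009 -0.637  0.642]
```

View pics/top0.png

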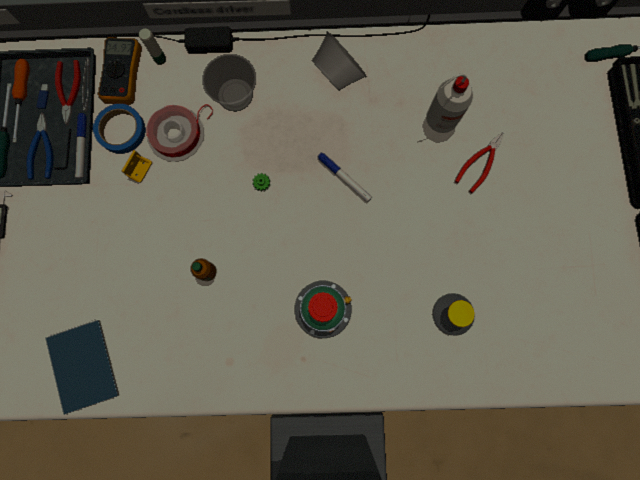

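View pics/scene0.png

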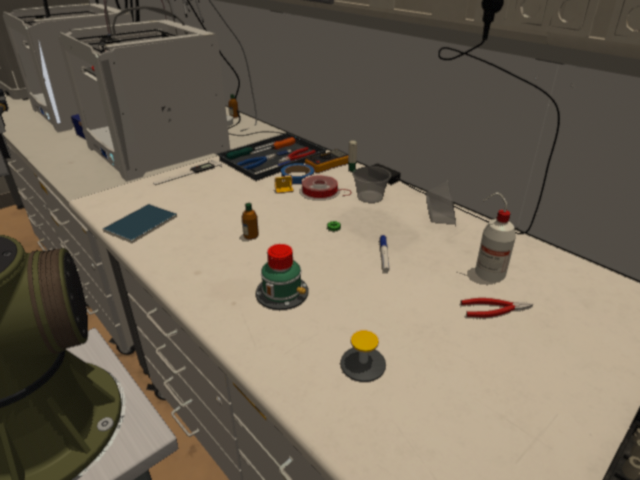

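The top view shows the bottle cap at about (197,267) with its body at (204,270), the red cap centred at (323,307), the perch disc at (461,314), the gear at (261,182) and the marker at (345,177). The scene view agrees.

Run:
```python
from h import *
import cv2
im=cv2.imread('pics/top0.png');hsv=cv2.cvtColor(im,cv2.COLOR_BGR2HSV)
def blob(lo,hi,box):
    m=cv2.inRange(hsv,lo,hi);x0,y0,x1,y1=box;k=np.zeros_like(m);k[y0:y1,x0:x1]=m[y0:y1,x0:x1]
    v,u=np.nonzero(k);return (u.min()+u.max())/2,(v.min()+v.max())/2,np.ptp(u)+1,np.ptp(v)+1
y=blob((22,150,100),(35,255,255),(430,290,490,340));r=blob((0,180,120),(6,255,255),(295,280,350,335))
print('perch',y,px('top0',*y[:2],.06));print('cap',r,px('top0',*r[:2],.108))
print('bottle cap',px('top0',197,267,.091),'body',px('top0',205,271,.05))
print('gear',px('top0',261,182,.018),px('top0',345,177,.01))
for n,q in(('perch',px('top0',*y[:2],.06)),('cap',px('top0',*r[:2],.108)),('bot',px('top0',197,267,.091))): print(n,proj('scene0',q))
b=cv2.resize(im[240:300,170:240],None,fx=8,fy=8,interpolation=2);cv2.imwrite('pics/crop.png',b)
```

```text
perch (np.float64(461.0), np.float64(313.0), np.int64(27), np.int64(27)) [ 0.4556 -0.2481  0.06  ]
cap (np.float64(322.5), np.float64(306.5), np.int64(28), np.int64(28)) [ 0.4722 -0.001   0.108 ]
bottle cap [0.5489 0.2198 0.091 ] body [0.5462 0.2151 0.05  ]
gear [0.7234 0.1132 0.018 ] [ 0.7304 -0.0534  0.01  ]
perch [363.9 340.5]
cap [279.5 251.3]
bot [247.8 205.7]
```

View pics/crop.png

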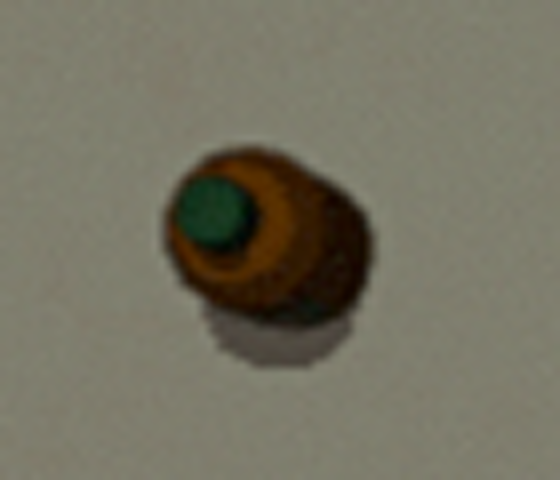

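The bottle is at about (0.549, 0.220), the perch at (0.456, -0.248) and the oiler cap at (0.472, -0.001). All of these agree with the scene view, so I'll move above the bottle and turn toward the middle of the wrist's range on the way.

```bash
python3 -m pendant '[[[2.85,-2.2,0],-0.093],[[2.85,-2.2,0],-0.093],[[2.85,-2.2,0],-0.093],[[2.85,-2.2,0],-0.093],[[2.85,-2.2,0],-0.093],[[2.85,-2.2,0],-0.093],[[2.85,-2.2,0],-0.093],[[2.85,-2.2,0],-0.093],[[2.85,-2.2,0],-0.093],[[2.85,-2.2,0],-0.093],[[2.85,-2.2,0],-0.093],[[2.85,-2.2,0],-0.093],[[2.85,-2.2,0],-0.093],[[2.85,-2.2,0],-0.093],[[0,0,0],0],[[0,0,0],0]]' 1
python3 - <<'E'
from h import *
snap('wrist','w1')
for z in(.091,.076,0): print(proj('w1',[.549,.220,z]))
E
```

```text
time_s: 1.43
ee_pos: [0.5489, 0.2201, 0.2046]
eef_rot: [-3.14, 0.0, 1.563]
force: [-0.7, -0.1, -0.4]
grip_width: 0.0941
grip_force: 0.0
[318.7 236.7]
[318.7 232. ]
[318.8 213.5]
```

View pics/w1.png

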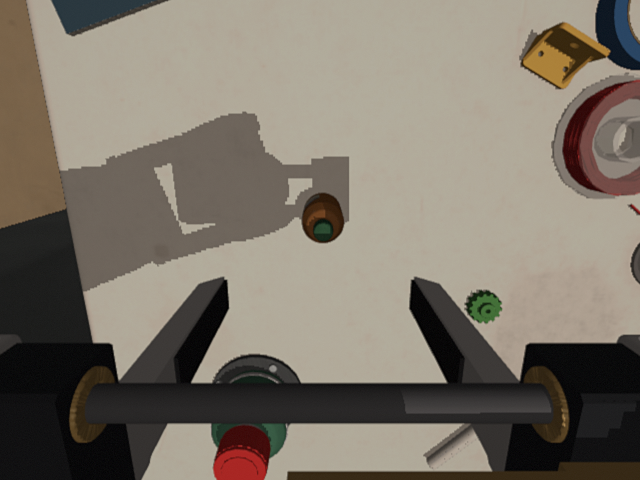

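The wrist view shows the bottle's green cap top at about (323,230), a few mm from the prediction.

Run:
```python
from h import *
print(px('w1',323,230,.091), px('w1',322,223,.06), px('top0',322.5,306.5,.108), px('w1',240,466,.108))
```

```text
[0.5525 0.2256 0.091 ] [0.5519 0.224  0.06  ] [ 0.4722 -0.001   0.108 ] [0.4749 0.0062 0.108 ]
```

```bash
python3 -m pendant '[[[0.2,0.3,0],0],[[0,0,-3],0],[[0,0,-3],0],[[0,0,-3],0],[[0,0,-3],0],[[0,0,-3],0],[[0,0,-2.4],0],[[0,0,0],0],[[0,0,0],0]]' 1
python3 -m pendant '[[[0,0,0],0],[[0,0,0],0],[[0,0,0],0],[[0,0,0],0],[[0,0,0],0],[[0,0,0],0],[[0,0,0],0],[[0,0,0],0],[[0,0,0],0],[[0,0,0],0]]' 0 18
```

```text
time_s: 2.23
ee_pos: [0.5495, 0.2252, 0.0314]
eef_rot: [-3.14, 0.0, 1.567]
force: [0.3, 0.2, 1.2]
grip_width: 0.0938
grip_force: 0.0
time_s: 3.07
ee_pos: [0.5504, 0.2243, 0.0315]
eef_rot: [3.141, -0.0, 1.565]
force: [0.8, 0.6, 0.9]
grip_width: 0.0377
grip_force: 18.0
```

```bash
python3 -m pendant '[[[0,0,1.5],0],[[0,0,2.5],0],[[0,0,2.5],0],[[0,0,2.5],0],[[0,0,2.5],0],[[0,0,2.5],0],[[0,0,0],0],[[0,0,0],0]]'
python3 -m pendant '[[[-0.3,-1.5,0],0],[[-0.6,-3,0],0],[[-0.6,-3,0],0],[[-0.6,-3,0],0],[[-0.6,-3,0],0],[[-0.6,-3,0],0],[[-0.6,-3,0],0],[[-0.6,-3,0],0],[[-0.6,-3,0],0],[[-0.6,-3,0],0],[[-0.6,-3,0],0],[[-0.6,-3,0],0],[[-0.6,-3,0],0],[[-0.6,-3,0],0],[[-0.6,-3,0],0],[[-0.6,-3,0],0],[[-0.3,-0.7,0],0],[[0,0,0],0],[[0,0,0],0],[[0,0,0],0]]'
python3 - <<'E'
from h import *
snap('wrist','w2');snap('top','top2');print(ctrl.get_obs()['ee_pos'].round(4)) 
for n in('w2','top2'): print(proj(n,[.4556,-.2481,.06]))
E
```

```text
time_s: 3.73
ee_pos: [0.5506, 0.2245, 0.1723]
eef_rot: [3.14, -0.001, 1.565]
force: [-1.1, -0.3, -1.5]
grip_width: 0.0381
grip_force: 18.0
time_s: 5.4
ee_pos: [0.4543, -0.2465, 0.1709]
eef_rot: [-3.141, -0.001, 1.566]
force: [-0.3, -0.1, -0.9]
grip_width: 0.0381
grip_force: 18.0
[ 0.4545 -0.2465  0.1712]
[320.  239.6]
[461. 313.]
```

View pics/w2.png

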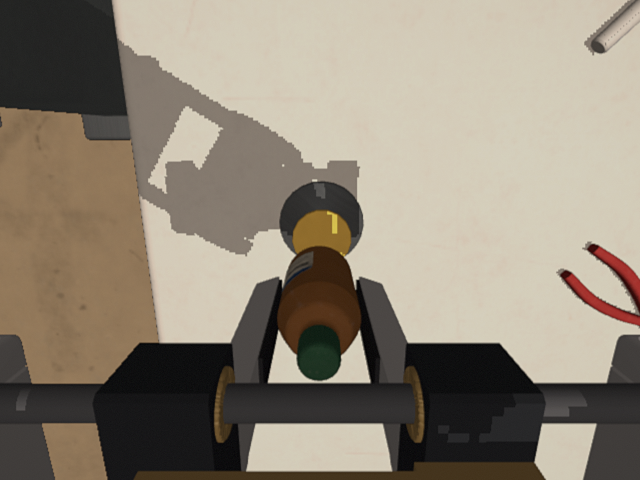

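The wrist view shows the perch disc spanning x 293–351 with its far edge at row 210, so its centre is near (322,238), as predicted. The held bottle is upright, with its cap at (319,358). I'll check how far the bottle sits off the grip centre.

Run:
```python
from h import *
o=np.array([.4545,-.2465,0])
print('w cap top',px('w2',319,364,.231)-o,'perch',px('w2',322,238,.06), 'w1 scale',px('w1',323,230,.091)-[.5489,.2201,0])
# far edge of bottle underside expected row for y offset d
for d in(-.004,0,.004,): print(d, proj('w2',[.4545,-.2465+d+.019,.14]),proj('w2',[.4545,-.2465+d,.231]),proj('w2',[.4545,-.2465+d,.231])+0)
print(proj('w2',[.4556,-.2481+.024,.06]),proj('w2',[.4556-.024,-.2481,.06]),proj('w2',[.4556+.024,-.2481,.06]))
```

```text
w cap top [ 3.00e-04 -2.00e-04  2.31e-01] perch [ 0.4572 -0.2468  0.06  ] w1 scale [0.0036 0.0055 0.091 ]
-0.004 [318.4 249.4] [318.4 373.1] [318.4 373.1]
0 [318.4 242.9] [318.3 363.5] [318.3 363.5]
0.004 [318.4 236.2] [318.2 353.8] [318.2 353.8]
[319.9 210.1] [290.1 239.7] [350.  239.4]
```

The bottle is centred in the grip to within about 2 mm, so I'll lower it onto the perch.

```bash
python3 -m pendant '[[[0.15,-0.1,-1.5],0],[[0,0,-2],0],[[0,0,-2],0],[[0,0,-1.2],0],[[0,0,-0.8],0],[[0,0,-0.3],0],[[0,0,-0.1],0],[[0,0,0],0],[[0,0,0],0],[[0,0,0],0]]'
```

```text
time_s: 6.33
ee_pos: [0.4561, -0.2488, 0.0931]
eef_rot: [3.141, 0.001, 1.565]
force: [-0.4, 0.1, -0.5]
grip_width: 0.038
grip_force: 18.0
```

```bash
python3 -m pendant '[[[0,0,-0.1],0],[[0,0,-0.05],0],[[0,0,0],0],[[0,0,0],0]]'
```

```text
time_s: 6.67
ee_pos: [0.4559, -0.2488, 0.0914]
eef_rot: [3.141, 0.0, 1.565]
force: [-1.3, 0.6, 6.2]
grip_width: 0.0375
grip_force: 18.0
```

The force reading shows contact, so I'll open gently and then rise straight up.

```bash
python3 -m pendant '[[[0,0,0],0],[[0,0,0],0],[[0,0,0],0]]' 0.45
python3 -m pendant '[[[0,0,0],0],[[0,0,0],0],[[0,0,0],0],[[0,0,0],0],[[0,0,0],0],[[0,0,0],0],[[0,0,0],0]]' 1
python3 -m pendant '[[[0,0,1],0],[[0,0,2],0],[[0,0,2],0],[[0,0,2.5],0],[[0,0,2.5],0],[[0,0,2],0],[[0,0,0],0],[[0,0,0],0]]'
python3 - <<'E'
from h import *
snap('top','top3');snap('scene','scene3')
im=cv2.imread('pics/top3.png')[270:350,270:500];im2=cv2.imread('pics/scene3.png')[180:400,220:420]
a=cv2.resize(im,(690,240),interpolation=2);b=cv2.resize(im2,None,fx=1.6,fy=1.6,interpolation=2)
c=np.zeros((240+b.shape[0],690,3),np.uint8);c[:240]=a;c[240:,:b.shape[1]]=b;cv2.imwrite('pics/c3.png',c)
E
```

```text
time_s: 6.92
ee_pos: [0.4557, -0.2486, 0.0908]
eef_rot: [-3.141, -0.0, 1.565]
force: [-0.8, 0.1, 0.2]
grip_width: 0.0424
grip_force: 0.0
time_s: 7.5
ee_pos: [0.4558, -0.2486, 0.0909]
eef_rot: [3.142, 0.0, 1.565]
force: [0.6, 0.4, -0.5]
grip_width: 0.0856
grip_force: 0.0
time_s: 8.17
ee_pos: [0.456, -0.2488, 0.2121]
eef_rot: [3.14, 0.001, 1.565]
force: [-0.0, 0.3, -1.4]
grip_width: 0.0937
grip_force: 0.0
```

View pics/c3.png

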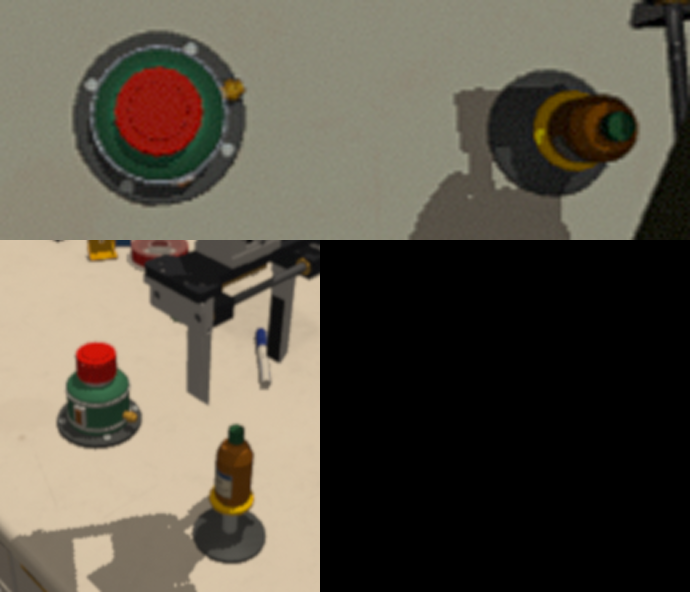

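The bottle stands upright in the middle of the perch, and the cap and oiler haven't moved. Next I'll move above the cap.

```bash
python3 -m pendant '[[[0.1,1.3,0],0],[[0.15,2.6,0],0],[[0.15,2.6,0],0],[[0.2,2.6,0],0],[[0.2,2.6,0],0],[[0.2,2.6,0],0],[[0.2,2.6,0],0],[[0.2,2.6,0],0],[[0.1,2.6,0],0],[[0.1,2,0],0],[[0,0.7,0],0],[[0,0,0],0],[[0,0,0],0]]'
python3 - <<'E'
from h import *
snap('wrist','w4');print(ctrl.get_obs()['ee_pos'].round(4),ctrl.get_obs()['qpos'].round(2)) 
print(proj('w4',[.4722,-.001,.108]),proj('w4',[.4722+.025,-.001,.108]),proj('w4',[.4722,-.001+.025,.108]))
im=cv2.imread('pics/w4.png');m=cv2.inRange(cv2.cvtColor(im,cv2.COLOR_BGR2HSV),(0,180,60),(6,255,255))
n,l,s,c=cv2.connectedComponentsWithStats(m);i=1+s[1:,4].argmax();print(s[i])
E
```

```text
time_s: 9.35
ee_pos: [0.4715, -0.0007, 0.2105]
eef_rot: [-3.141, 0.0, 1.566]
force: [-0.7, -0.2, -1.1]
grip_width: 0.0939
grip_force: 0.0
[ 0.4716 -0.0012  0.2106] [-0.08  0.12  1.73 -0.    1.3  -0.07]
[319.4 240.7] [351.4 240.6] [319.2 209.1]
[ 289  202   64   66 3258]
```

View pics/w4.png

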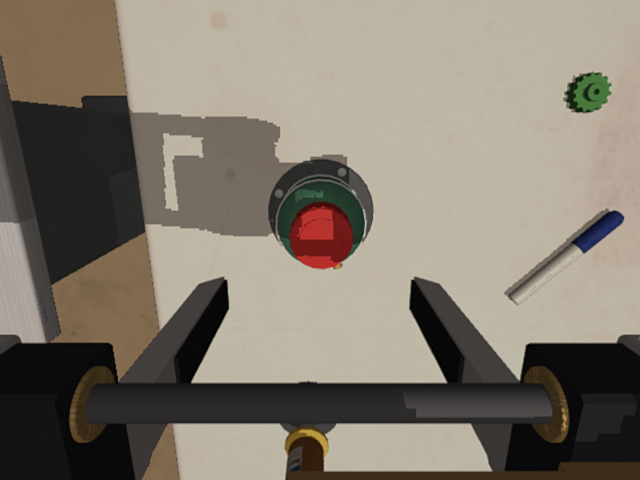

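The wrist view shows the red cap spanning x 289–353 with its lower edge at row 268, so the top centre is near (321,237) and the cap is at about (0.473, 0.001). I'll descend and grip.

```bash
python3 -m pendant '[[[0.1,0.15,-1.3],0],[[0,0,-2.5],0],[[0,0,-2.5],0],[[0,0,-2.5],0],[[0,0,-2.5],0],[[0,0,-1.5],0],[[0,0,-0.5],0],[[0,0,0],0],[[0,0,0],0]]'
python3 -m pendant '[[[0,0,0],0],[[0,0,0],0],[[0,0,0],0],[[0,0,0],0],[[0,0,0],0],[[0,0,0],0],[[0,0,0],0],[[0,0,0],0],[[0,0,0],0]]' 0 30
```

```text
time_s: 10.15
ee_pos: [0.4731, 0.0003, 0.0786]
eef_rot: [3.141, 0.0, 1.564]
force: [-0.0, 0.3, 0.2]
grip_width: 0.0937
grip_force: 0.0
time_s: 10.9
ee_pos: [0.4728, 0.0009, 0.078]
eef_rot: [3.142, 0.0, 1.565]
force: [-0.7, -0.4, 1.8]
grip_width: 0.0497
grip_force: 30.0
```

```bash
cat > s.py <<'E'
from h import *
o=ctrl.get_obs();print('force',np.round(o['force'],1),'moment',np.round(o['moment'],2),'yaw',round(float(o['eef_rot'][2]),3),'q6',round(float(o['qpos'][5]),2))
E
python3 s.py; python3 -m pendant '[[[0,0,0],0.05],[[0,0,0],0.05],[[0,0,0],0.05],[[0,0,0],0]]'; python3 s.py;  python3 -m pendant '[[[0,0,0],0.05],[[0,0,0],0.05],[[0,0,0],0.05],[[0,0,0],0]]'; python3 s.py
```

```text
force [-0.7 -0.4  1.8] moment [-0.08  0.09 -0.  ] yaw 1.565 q6 -0.07
time_s: 11.23
ee_pos: [0.4728, 0.0009, 0.078]
eef_rot: [3.141, -0.0, 1.717]
force: [-0.2, 0.1, 1.0]
grip_width: 0.0498
grip_force: 30.0
force [-0.2  0.1  1. ] moment [-0.07  0.03  0.03] yaw 1.717 q6 -0.22
time_s: 11.57
ee_pos: [0.4728, 0.0008, 0.078]
eef_rot: [3.141, 0.0, 1.866]
force: [0.4, -0.8, 2.7]
grip_width: 0.0498
grip_force: 30.0
force [ 0.4 -0.8  2.7] moment [-0.03  0.06 -0.03] yaw 1.866 q6 -0.37
```

17° counter-clockwise with no resisting moment, so this way turns freely. I'll carry on to about 85°.

```bash
python3 -m pendant '[[[0,0,0],0.1],[[0,0,0],0.1],[[0,0,0],0.1],[[0,0,0],0]]'; python3 s.py;  python3 -m pendant '[[[0,0,0],0.1],[[0,0,0],0.1],[[0,0,0],0.1],[[0,0,0],0.1],[[0,0,0],0.1],[[0,0,0],0.1],[[0,0,0],0.1],[[0,0,0],0.1],[[0,0,0],0.08],[[0,0,0],0],[[0,0,0],0]]'; python3 s.py
```

```text
time_s: 11.9
ee_pos: [0.4728, 0.0008, 0.078]
eef_rot: [3.142, 0.0, 2.167]
force: [-0.8, 0.9, 0.9]
grip_width: 0.0499
grip_force: 30.0
force [-0.8  0.9  0.9] moment [-0.03  0.05 -0.01] yaw 2.167 q6 -0.67
time_s: 12.82
ee_pos: [0.4725, 0.0007, 0.078]
eef_rot: [-3.141, -0.0, 3.039]
force: [-4.4, -2.3, 5.7]
grip_width: 0.0495
grip_force: 30.0
force [-4.4 -2.3  5.7] moment [-0.28  0.84  0.05] yaw 3.039 q6 -1.54
```

```bash
python3 -m pendant '[[[0,0,0.2],0],[[0,0,0.2],0],[[0,0,0],0]]'; python3 s.py
```

```text
time_s: 13.07
ee_pos: [0.4725, 0.0008, 0.082]
eef_rot: [-3.141, -0.001, 3.043]
force: [-3.9, -2.4, 0.5]
grip_width: 0.0499
grip_force: 30.0
force [-3.9 -2.4  0.5] moment [-0.31  0.65 -0.02] yaw 3.043 q6 -1.55
```

The cap rose 4 mm with no resistance, so it's free. I'll lift it clear.

```bash
python3 -m pendant '[[[0,0,0.3],0],[[0,0,0.5],0],[[0,0,0.5],0],[[0,0,1],0],[[0,0,1],0],[[0,0,1],0],[[0,0,1.2],0],[[0,0,1.2],0],[[0,0,1.2],0],[[0,0,1.2],0],[[0,0,1.2],0],[[0,0,0.7],0],[[0,0,0],0],[[0,0,0],0],[[0,0,0],0],[[0,0,0],0]]'; python3 s.py
python3 - <<'E'
from h import *
snap('scene','s5');im=cv2.imread('pics/s5.png')[100:400,180:480];cv2.imwrite('pics/c5.png',cv2.resize(im,None,fx=1.9,fy=1.9,interpolation=2))
E
```

```text
time_s: 14.4
ee_pos: [0.4725, 0.0009, 0.1913]
eef_rot: [3.142, -0.001, 3.045]
force: [0.3, -0.7, -0.8]
grip_width: 0.0498
grip_force: 30.0
force [ 0.3 -0.7 -0.8] moment [-0.01  0.01  0.07] yaw 3.045 q6 -1.55
```

View pics/c5.png

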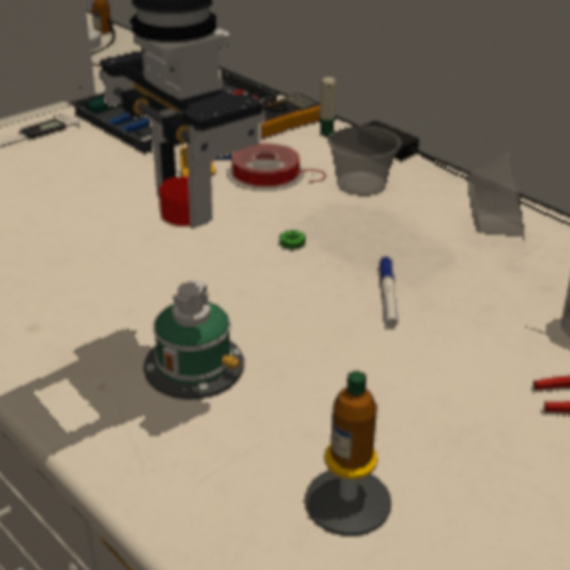

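The cap is in the gripper 11 cm above the bare neck, the bottle is standing on the perch, and the gear and marker haven't moved.

```bash
python3 -c "
from station import ctrl
print(ctrl.hand_in())"
```

```text
the job is handed in; nothing more can be done
None
```

Job handed in at about 14.5 s: the bottle is standing on the perch, the cap came off counter-clockwise and is held about 11 cm above where it sat, and the gear and marker were left where they lay.

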